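# Pin the lapping-paste jar and unscrew its cap

### The arm

A 6-joint arm with a two-finger parallel gripper is mounted at the origin on a cart in front of the work surface, level with it; the furniture and walls round the work are solid. World frame = base frame: x ahead of the robot, y to its left, z up, the work surface at z = 0. Lengths are in mm, angles in degrees, forces in N, time in s.
With the tool pointing down it reaches from about 350 to 725 mm from the base axis. Payload 6 kg.
Tool frame: the origin (TCP) lies midway between the tips of the shut fingers; the grasp point (between the pads) lies 19 mm behind it; z points along the fingers, y is the line along which they close (so a half turn about z gives the same grasp; the last joint's range is limited). The gripper opens to 85 mm and grips with 20 to 120 N. Pads are 22 mm wide; open, the fingers measure 114 mm over their backs; the gripper's body (76 mm by 85 mm) begins 54 mm behind the grasp point. The pads swing forward as they close: fully open they stand 13 mm farther back than shut.
Start: joints at [19.12, 2.303, 4.859, 0, -92.561, -19.12], TCP at [599.978, 0.018, 231.261] pointing down, gripper open.
Joint ranges: [-146.85, 146.85], [-73.84, 115.35], [-62.03, 85.46], [-188.31, 113.3], [-161.28, -10.13], [-171.36, 171.36]. Speed limits (degrees/s): [147.25, 147.25, 172.46, 180, 180, 180].

### API

Orientations are given as a 3x3 rotation matrix whose columns are the frame's x, y, z axes.
In Python, from rig import reach, move_straight, goto_joints, grip, pause, ik, read_camera, camera_info, MotionError, finish_job, get_time_s, get_joints, get_qd, get_joint_torque, get_eef_pos, get_ee_rot, get_ft_force, get_wrist_torque, get_finger_gap, get_finger_force gives the robot as it stands. Calls block until the motion is done:
- reach(position, orientation): joint-space move of the TCP to a pose.
- move_straight(position, ori=None, vel=150, guard=None): straight line of the TCP; ori=None keeps the orientation; vel is the mean speed in mm/s. With guard (N) it stops when the force on the tool has changed by that much, and returns True; else False.
- goto_joints(angles): joint-space move.
- grip(opening): finger opening in mm; the grip force is fixed at half the most; returns when the fingers have stopped.
- pause(seconds).
- ik(position, orientation): joint angles nearest the present ones, or None.
- read_camera(name): name is "scene" or "side" or "wrist"; returns the picture (480x640x3 uint8, red, green, blue); there is no depth.
- camera_info(name): a dict with "fov_y" (degrees; the focal length in pixels is half the picture's height over the tangent of half this angle, whatever the lens; pixels are square), "cx", "cy" (the principal point, pixels), "eye" and "rotation" of the camera in the world. Camera axes: x right, y up, looking along -z (the intrinsics and any distortion apply to the point x, -y, -z); pixel columns grow to the right and rows downward; lengths in mm; the calibration is good to about 2 mm. The wrist camera is an equidistant fisheye: a pixel r from the principal point sees the ray r / f radians off the axis. A picture is of the moment at which its call begins: read the wrist's pose just before it. camera_info takes no time and is no camera call; for the wrist camera it gives the pose at the moment of the call.
A pose or a line that the arm cannot do raises MotionError and nothing moves.
- finish_job(): hands the job in; it is judged then, once.
Readings, each from a call of its own:
- get_time_s(): time.
- get_joints(): joint angles.
- get_qd(): joint speeds.
- get_joint_torque(): joint torques, N m.
- get_eef_pos(): TCP position.
- get_ee_rot(): TCP orientation.
- get_ft_force(): force on the tool from outside, world axes, zero at the start.
- get_wrist_torque(): the same for the moment, N m.
- get_finger_gap(): finger opening in mm.
- get_finger_force(): force on a finger pad.
Only numpy, scipy, OpenCV 4.12 (cv2) and the standard library are available. Lean on these libraries where they do the work, as an engineer would, in place of code of your own. Each camera call takes 0.05 s, during which the arm holds its last target. There are 200 camera calls.

### The job

Pin the paste jar in its holder: take the two locating pins from the wooden rack and drop them one after the other through the jar's two forked ears, fully home in the holder's holes, so that the jar cannot turn. Then unscrew the tight cap anticlockwise, without turning the jar or pulling it up, until the thread lets go, and lift it straight up clear of the jar. Finish while still holding the cap level and still in the gripper, just above the jar's mouth (two or three centimetres clear).

Things in the scene. Friction and masses are not known exactly. Their poses are not given: they have to be found in the camera images.
- holder: grey base plate 78 x 172 x 16 mm, fixed on the stand. Origin: centre of its underside, z up, long side along y. Two vertical through holes 15.5 mm wide with 2.5 mm chamfer at y = +66 and -66 mm. Four steel dowels, 12 mm high, keep the jar centred. Place and yaw vary.
- bore_left (a point): centre of the mouth of the holder's hole at y = +66 mm, in the plate's top face, 16 mm above the stand; 16 mm deep, down to the stand
- bore_right (a point): the same for the hole at y = -66 mm
- jar: loose aluminium jar, 0.6 kg, upright on the holder's centre, axes nearly the holder's. Origin: centre of its underside. Body 54 mm wide to 40 mm height, neck 36 mm. At the foot a forked ear on each side (+y, -y) reaches to 78 mm radius: two prongs 7 mm wide, 1 to 9 mm above the underside, the 18 mm gap between them over the holder's hole. Only the pins keep it from turning with the cap.
- jar_mouth (a point): centre of the jar's mouth, 68 mm above its origin; moves with the jar. Thread outside 44 mm wide. A sprung rubber seal in the mouth pushes the cap up with 17 N when shut, 13 N at the end of the thread, which makes the cap tight (some 0.3 to 0.6 N m to turn)
- cap: round ribbed steel cap, loose, 120 g, 54 mm wide, 26 mm high, screwed on the jar. Origin: centre of its lower rim, about 51 mm above the jar's origin when shut (67 mm above the stand; top at 93 mm). Shut, its x axis is the jar's x; it starts 0 to 0.2 rad anticlockwise of that. Comes free at 1.25 rad, stays free to 2.4 rad.
- cap_top (a point): centre of the cap's top face, 26 mm above its origin. A low raised bar across the top lies along the cap's x axis. Grip across any diameter; turn anticlockwise seen from above. The short two-start thread lifts it by up to 3 mm; it may also be turned at constant height
- pin_rack: wooden block 104 x 44 x 30 mm, fixed on the stand. Origin: centre of its underside; long side along x; a pin stands in each of its two holes, at x = +28 and -28 mm. Place and yaw vary.
- pin_a: steel pin, 60 g, upright in the rack hole at x = +28 mm: shank 12 mm wide, 23.5 mm long with tapered foot, above it a round head 22 mm wide, 28 mm high. Origin: centre of the foot's end, z up. In the rack the head spans 30 to 58 mm above the stand; fully home in the holder it rests on the prongs, 25 to 53 mm, foot 14.5 mm below the hole's mouth. Fits either hole.
- pin_b: the same pin, in the rack hole at x = -28 mm
There are look-alikes about, which are no part of the job. What is shaped like the pin_a but blue is not meant. Leave any purple look-alike of the pin_b alone.

How it is judged (in metres and radians):
On the way, in this order (a step that is already met when the one before it is completed fails the run):
1. one pin stands fully home in a hole of the holder and is let go (((horizontal distance between pin_a and bore_left below 0.006 m and z of pin_a in the frame of bore_left below -0.009 m) or (horizontal distance between pin_a and bore_right below 0.006 m and z of pin_a in the frame of bore_right below -0.009 m) or (horizontal distance between pin_b and bore_left below 0.006 m and z of pin_b in the frame of bore_left below -0.009 m) or (horizontal distance between pin_b and bore_right below 0.006 m and z of pin_b in the frame of bore_right below -0.009 m)) and contact force between the fingers and pin_a below 0.3 N and contact force between the fingers and pin_b below 0.3 N), for 0.2 s.
2. both pins stand fully home, one in each hole, and are let go ((((horizontal distance between pin_a and bore_left below 0.006 m and z of pin_a in the frame of bore_left below -0.009 m) and (horizontal distance between pin_b and bore_right below 0.006 m and z of pin_b in the frame of bore_right below -0.009 m)) or ((horizontal distance between pin_b and bore_left below 0.006 m and z of pin_b in the frame of bore_left below -0.009 m) and (horizontal distance between pin_a and bore_right below 0.006 m and z of pin_a in the frame of bore_right below -0.009 m))) and contact force between the fingers and pin_a below 0.3 N and contact force between the fingers and pin_b below 0.3 N), for 0.2 s.
3. the cap is turned past 1 rad on the pinned jar ((((horizontal distance between pin_a and bore_left below 0.006 m and z of pin_a in the frame of bore_left below -0.009 m) and (horizontal distance between pin_b and bore_right below 0.006 m and z of pin_b in the frame of bore_right below -0.009 m)) or ((horizontal distance between pin_b and bore_left below 0.006 m and z of pin_b in the frame of bore_left below -0.009 m) and (horizontal distance between pin_a and bore_right below 0.006 m and z of pin_a in the frame of bore_right below -0.009 m))) and angle between the x axis of cap and the x axis of jar, either way round above 1 rad and z of cap in the frame of jar below 0.06 m), for 0.05 s.
At the end, for the whole second after the job is handed in: Both pins home (foot over 9 mm deep, within 6 mm of the hole axis) and let go; jar in its holder (6 mm, raised under 5 mm, turned under 0.15 rad); fingers hold the cap still, level within 0.2 rad, within 20 mm of the jar axis, rim 4 to 62 mm above its mouth, nothing else touching it (all of step 2 and horizontal distance between jar and holder below 0.006 m and z of jar in the frame of holder below 0.021 m and angle between the y axis of jar and the y axis of holder, either way round below 0.15 rad and z of cap in the frame of jar between 0.072 and 0.13 m and horizontal distance between cap and jar below 0.02 m and angle between cap's own z axis and vertical below 0.2 rad and contact force between the fingers and cap above 1 N and contact force between cap and jar below 0.1 N and contact force between cap and holder below 0.1 N and linear speed of cap below 0.02 m/s); the arm keeps its last pose, push and grip.
It fails at once if the jar turns more than 0.25 rad in its holder (angle between the y axis of jar and the y axis of holder, either way round above 0.25 rad).
It fails at once if the jar is pulled up more than 8 mm (z of jar in the frame of holder above 0.024 m).
It fails at once if the cap is off the jar before both pins are home (not (((horizontal distance between pin_a and bore_left below 0.006 m and z of pin_a in the frame of bore_left below -0.009 m) and (horizontal distance between pin_b and bore_right below 0.006 m and z of pin_b in the frame of bore_right below -0.009 m)) or ((horizontal distance between pin_b and bore_left below 0.006 m and z of pin_b in the frame of bore_left below -0.009 m) and (horizontal distance between pin_a and bore_right below 0.006 m and z of pin_a in the frame of bore_right below -0.009 m))) and z of cap in the frame of jar above 0.065 m).
It also fails if it takes over 64 s, if anything falls off the work surface, if the arm or the gripper's body presses on something with over 40 N, if the wrist force passes 120 N, or if a joint passes its speed limit or range.

## Working session

There is one attempt and no reset: what is moved stays moved. The work goes in short steps, each a Python script; the robot and the scene stay as the last script left them, time stands still between calls to the robot, and variables do not carry over. Pictures are saved under pics/ and viewed, at most 10 in all, crops included, and the job is handed in when it is done.

```bash
ls; mkdir -p pics
python3 - <<'E'
from rig import *
import cv2,numpy as np
for n in ["scene","side","wrist"]:
    i=camera_info(n); print(n,{k:np.round(v,4).tolist() if not isinstance(v,str) else v for k,v in i.items()})
    cv2.imwrite(f"pics/{n}0.png",read_camera(n)[:,:,::-1])
print(get_time_s())
E
```

```text
pics
scene {'fov_y': 54.4455, 'cx': 317.7253, 'cy': 236.9196, 'eye': [16.121, -449.0565, 634.3627], 'rotation': [[0.6699, 0.4988, -0.5499], [-0.7424, 0.462, -0.4852], [0.0121, 0.7333, 0.6798]]}
side {'fov_y': 42.0771, 'cx': 314.2501, 'cy': 237.3552, 'eye': [402.0867, -699.9504, 587.7453], 'rotation': [[0.9877, 0.0917, -0.1264], [-0.1561, 0.6015, -0.7835], [0.0042, 0.7936, 0.6084]]}
wrist {'fov_y': 65.7065, 'cx': 318.6549, 'cy': 238.5063, 'eye': [600.0243, -69.0601, 371.8556], 'rotation': [[-1.0, -0.0008, 0.0011], [0.0004, -0.9629, -0.2698], [0.0012, -0.2698, 0.9629]]}
0.15
```

View pics/scene0.png

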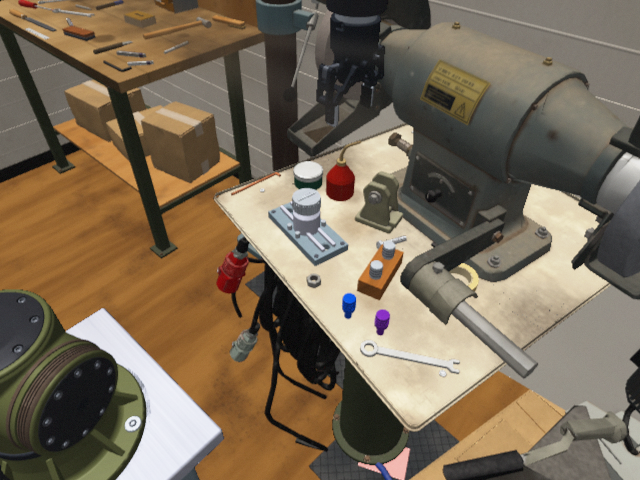

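View pics/side0.png

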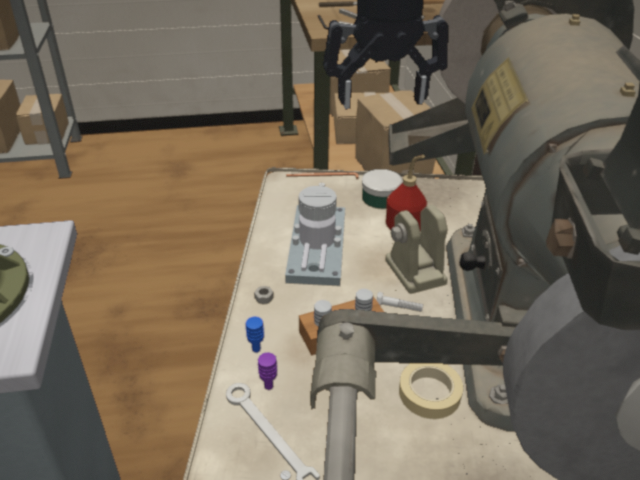

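View pics/wrist0.png

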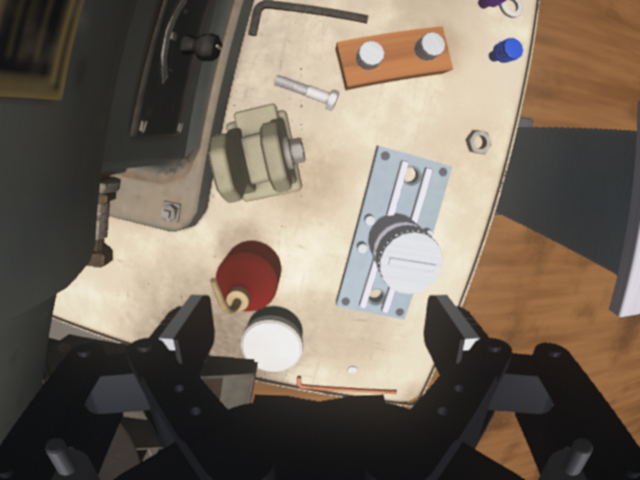

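The wrist view shows the plate corners at (378,147), (451,167), (404,318) and (337,305). The cap top is at (411,262), the pin heads at (371,55) and (432,45), and the bores at about (411,174) and (376,295). The blue and purple decoys are at the right edge. Next I'll project these to positions and check them against the other cameras.

```bash
cat > h.py <<'E'
from rig import *
import numpy as np,cv2
def ray(n,u,v,i=None):
    i=i or camera_info(n); f=240/np.tan(np.radians(i["fov_y"]/2))
    x,y=u-i["cx"],v-i["cy"]
    if n=="wrist":
        r=np.hypot(x,y); t=r/f; d=np.array([x/r*np.sin(t),-y/r*np.sin(t),-np.cos(t)])
    else: d=np.array([x/f,-y/f,-1])
    return np.array(i["eye"]),np.array(i["rotation"])@d
def at(n,u,v,z,i=None):
    e,d=ray(n,u,v,i); return e+d*(z-e[2])/d[2]
def down(a): # tool pointing down, closing line y at angle a (deg, world)
    a=np.radians(a); y=np.array([np.cos(a),np.sin(a),0]); z=np.array([0,0,-1.])
    return np.column_stack([np.cross(y,z),y,z])
E
python3 - <<'E'
from h import *
for n,z,L in [("wrist",16,[(378,147),(451,167),(404,318),(337,305),(411,174),(376,295)]),("wrist",93,[(411,262),(388,260),(435,264)]),("wrist",58,[(371,55),(432,45)]),("wrist",30,[(337,42),(443,27),(452,70)]),
 ("scene",93,[(306,194)]),("scene",58,[(389,246),(376,267)]),("side",93,[(317,194)]),("side",58,[(323,308),(364,295)])]:
    for p in L: print(n,p,np.round(at(n,*p,z),1))
print(get_ee_rot())
im=cv2.imread("pics/wrist0.png")
a=cv2.resize(im[0:110,320:480],None,fx=4,fy=4,interpolation=3)[:, :]
b=cv2.resize(im[135:330,320:480],None,fx=3,fy=3,interpolation=3)
cv2.imwrite("pics/b.png",b);
E
```

```text
wrist (378, 147) [542.9 -60.2  16. ]
wrist (451, 167) [467.8 -43.2  16. ]
wrist (404, 318) [506.1 121.3  16. ]
wrist (337, 305) [580.3 103.9  16. ]
wrist (411, 174) [509.4 -34.8  16. ]
wrist (376, 295) [539.2  92.7  16. ]
wrist (411, 262) [524.8  29.   93. ]
wrist (388, 260) [544.1  27.1  93. ]
wrist (435, 264) [503.9  31.   93. ]
wrist (371, 55) [ 555.9 -140.5   58. ]
wrist (432, 45) [ 502.3 -153.7   58. ]
wrist (337, 42) [ 583.  -158.6   30. ]
wrist (443, 27) [ 481.9 -181.1   30. ]
wrist (452, 70) [ 473.8 -138.3   30. ]
scene (306, 194) [527.7  33.7  93. ]
scene (389, 246) [ 551.1 -147.    58. ]
scene (376, 267) [ 493.9 -161.    58. ]
side (317, 194) [524.7  37.5  93. ]
side (323, 308) [ 500.6 -158.8   58. ]
side (364, 295) [ 555.  -143.7   58. ]
[[ 7.12232777e-05 -9.99999109e-01 -1.33265350e-03]
 [-9.99999992e-01 -7.10846788e-05 -1.04049282e-04]
 [ 1.03954458e-04  1.33266090e-03 -9.99999107e-01]]
```

View pics/b.png

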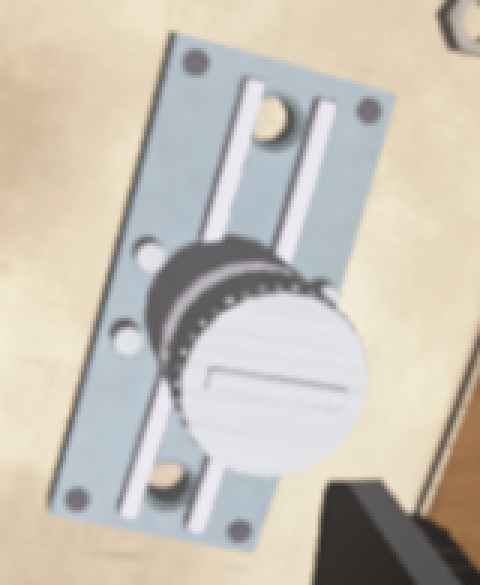

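Run:
```python
from h import *
def tri(*ps):
    A=np.zeros((3,3));b=np.zeros(3)
    for p in ps:
        e,d=ray(*p);d=d/np.linalg.norm(d);P=np.eye(3)-np.outer(d,d);A+=P;b+=P@e
    return np.round(np.linalg.solve(A,b),1)
print("collar",tri(("scene",440,290),("side",346,345)))
print("collar topleft",tri(("scene",418,300),("side",318,372)))
print("arm corner",tri(("scene",408,243),("side",340,312)), "rod end",tri(("scene",528,368),("side",343,480)))
print("grinder box",tri(("scene",480,95),("side",505,95)))
for p,a in [((528,-148,200),193),((528,-148,200),13),((524,31,220),167),((524,31,220),-13),((556,-143,35),193),((502,-154,35),193)]:
    q=ik(p,down(a)); print(p,a,None if q is None else np.round(q,1))
    e=np.array(p)+down(a)@[69,0,-140.6]; print(" cam",e.round())
for a in range(60,360,15):
    q=ik((524,31,80),down(a)); print(a,None if q is None else np.round(q[5]),end='; ')
```

```text
collar [ 500.1 -272.1   98.4]
collar topleft [ 479.3 -255.1   58.5]
arm corner [ 515.1 -205.3  110.9] rod end [ 464.5 -425.6   98.6]
grinder box [ 660.5 -194.4  331.8]
(528, -148, 200) 193 [  5.3  -5.7  -6.2   0.  -89.5   7.7]
 cam [ 544. -215.  341.]
(528, -148, 200) 13 None
 cam [512. -81. 341.]
(524, 31, 220) 167 [ 25.4  -9.3  -7.4   0.  -91.9 -38.4]
 cam [508. -36. 361.]
(524, 31, 220) -13 [ 25.4  -9.3  -7.4   0.  -91.9 141.6]
 cam [540.  98. 361.]
(556, -143, 35) 193 [  5.6   2.2 -15.9   0.  -71.9   7.4]
 cam [ 572. -210.  176.]
(502, -154, 35) 193 [  4.9  -5.4 -23.4   0.  -72.    8.1]
 cam [ 518. -221.  176.]
60 -145.0; 75 -130.0; 90 -115.0; 105 -100.0; 120 -85.0; 135 -70.0; 150 -55.0; 165 -40.0; 180 -25.0; 195 -10.0; 210 5.0; 225 20.0; 240 35.0; 255 50.0; 270 65.0; 285 80.0; 300 95.0; 315 110.0; 330 125.0; 345 140.0;
```

Run:
```python
from h import *
import pickle
reach((524,31,200),down(167)); pause(.2); i1=camera_info("wrist"); a=read_camera("wrist")
reach((528,-148,180),down(193)); pause(.2); i2=camera_info("wrist"); b=read_camera("wrist")
pickle.dump((i1,i2),open("i.pkl","wb"))
cv2.imwrite("pics/w1.png",a[:,:,::-1]);cv2.imwrite("pics/w2.png",b[:,:,::-1]); print(get_time_s(),get_eef_pos())
```

```text
1.8833 [ 528.29641623 -147.11276721  180.22267541]
```

View pics/w1.png

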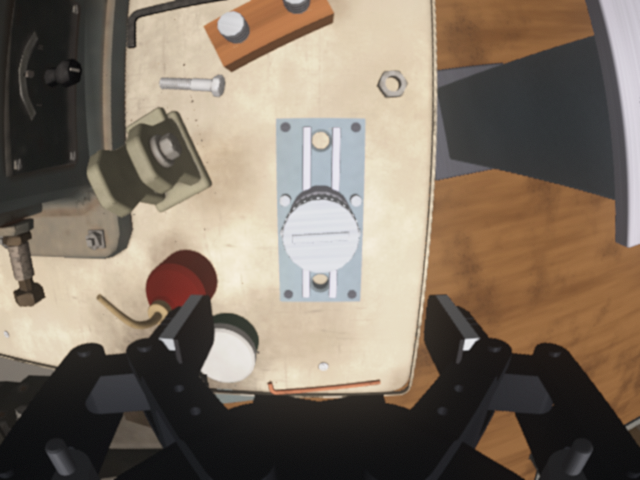

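View pics/w2.png

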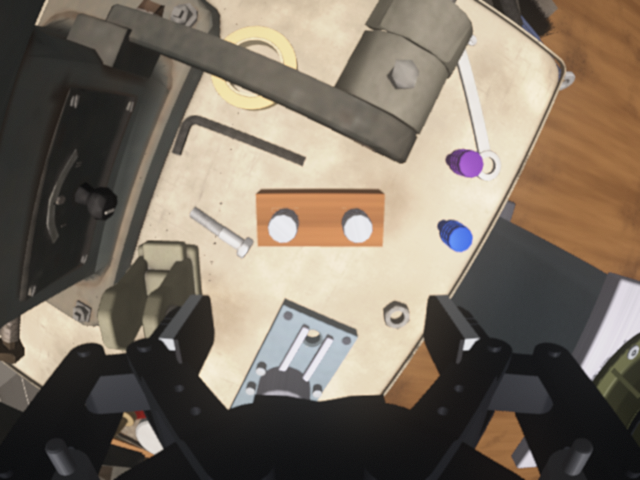

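w1 shows the plate aligned with the image: corners (277,119), (365,118), (361,301) and (279,301), bores (320,141) and (320,280), cap centre (320,237). w2 shows the heads at (283,227) and (358,226) and the rack clear of the tool rest.

Run:
```python
from h import *
import pickle
i1,i2=pickle.load(open("i.pkl","rb"))
a=cv2.imread("pics/w1.png");b=cv2.imread("pics/w2.png")
def blob(im,box,thr=40,lo=140):
    x0,y0,x1,y1=box;c=im[y0:y1,x0:x1].astype(int);m=((c.max(2)-c.min(2)<thr)&(c.min(2)>lo)).astype(np.uint8)
    k=cv2.connectedComponentsWithStats(m);j=1+np.argmax(k[2][1:,4]);
    P=np.argwhere(k[1]==j)[:,::-1].astype(np.float32); (u,v),r=cv2.minEnclosingCircle(P); return (u+x0,v+y0,r,k[3][j]+[x0,y0])
for box in [(262,205,305,245),(336,205,380,245)]:
    u,v,r,c=blob(b,box); print("head",u,v,r,c,at("wrist",u,v,58,i2).round(1))
u,v,r,c=blob(a,(272,185,370,278),30,165); print("cap",u,v,r,c,at("wrist",u,v,93,i1).round(1))
print("rack",[at("wrist",*p,30,i2).round(1)[:2] for p in [(257,191),(383,190),(383,245),(258,246)]])
C=np.array([at("wrist",*p,16,i1) for p in [(277,119),(365,118),(361,301),(279,301)]]);print(C.round(1),C.mean(0))
print("holes",at("wrist",320,141,16,i1).round(1),at("wrist",320,280,16,i1).round(1))
d=(C[2]+C[3]-C[0]-C[1])[:2];print("yaw y",np.degrees(np.arctan2(d[1],d[0])))
print("bar",at("wrist",291,238,93,i1),at("wrist",349,235,93,i1))
# prong inner edges
for v in (141,280,):
    print(a[v,298:345].mean(1).round().astype(int))
```

```text
head 282.18181800842285 227.7727279663086 14.450428009033203 [282.12893082 228.10849057] [ 555.3 -144.3   58. ]
head 357.55737686157227 227.9918041229248 14.452937126159668 [357.6086262  228.25239617] [ 501.4 -156.7   58. ]
cap 320.0 229.61413192749023 62.6612548828125 [321.8237766  234.16510777] [522.8  25.3  93. ]
rack [array([ 582.4, -162. ]), array([ 484.6, -185.5]), array([ 472.5, -141.3]), array([ 573. , -117.2])]
[[541.  -60.5  16. ]
 [466.5 -44.2  16. ]
 [504.3 122.9  16. ]
 [581.7 104.9  16. ]] [523.35856739  30.76208525  16.        ]
holes [509.1 -32.9  16. ] [538.   92.2  16. ]
yaw y 76.70914384594234
bar [543.83484169  26.61239853  93.        ] [504.06025486  33.60124248  93.        ]
[187 187 187 179 175 195 222 231 232 233 234 226 193 163 180 204 211 211
 211 212 213 213 211 209 210 209 209 211 214 213 192 149 127 128 157 204
 228 232 233 234 233 223 204 191 188 189 190]
[195 194 194 188 194 217 230 233 234 235 226 187 156 146 138 149 178 196
 202 202 201 201 201 201 202 202 199 187 158 121 119 162 213 232 234 235
 235 228 204 183 187 190 191 189 190 189 190]
```

```bash
cat >> h.py <<'E'
PA=(555.3,-144.3);PB=(501.4,-156.7);BL=(538.9,95.0);BR=(508.8,-33.6);C=(523.9,30.5)
def pick(p):
    grip(46); reach((*p,110),down(193)); print("guard",move_straight((*p,32),vel=80,guard=15)); grip(10)
    print("gap",get_finger_gap(),get_finger_force(),get_eef_pos().round(1) if hasattr(get_eef_pos(),'round') else get_eef_pos())
    move_straight((*p,145),vel=120); print("gap",get_finger_gap(),get_ft_force())
E
python3 - <<'E'
from h import *
pick(PB); reach((*BR,145),down(167)); move_straight((*BR,62),vel=100); pause(.2)
print(get_ft_force(),get_eef_pos(),get_finger_gap(),get_time_s())
cv2.imwrite("pics/w3.png",read_camera("wrist")[:,:,::-1]);s=read_camera("side")[150:330,230:430,::-1]
cv2.imwrite("pics/s3.png",cv2.resize(s,None,fx=4,fy=4)[:600])
E
```

```text
guard False
gap 19.834960162105503 58.660903573036194 [ 501.9 -156.8   32.8]
gap 20.291147648082774 [ 1.03312709 -0.74028967 -0.75069507]
[ 0.37809306  0.00560596 -0.56309408] [509.17069966 -33.48548992  62.66714791] 19.814750128238998 7.2167
```

View pics/s3.png

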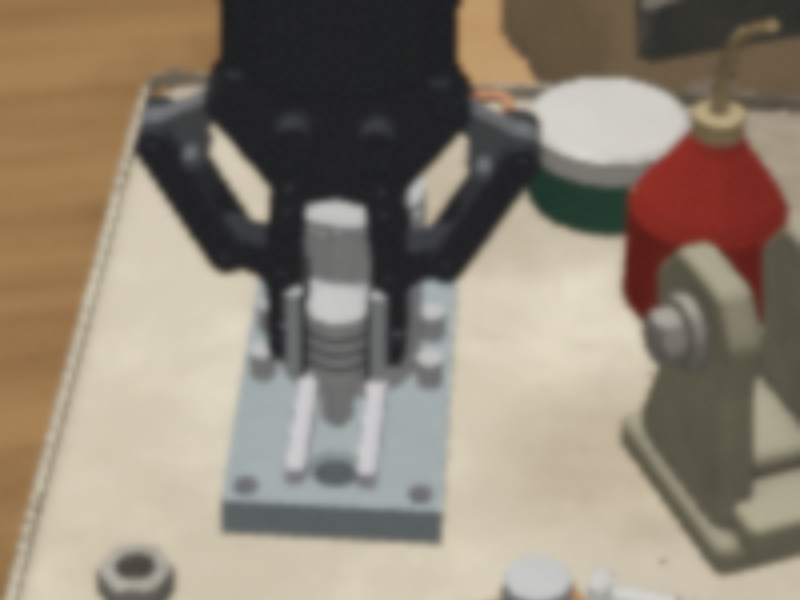

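The pin hangs upright, centred between the prongs, with its foot at crop (338,420) and the hole at (335,470). I'll check the radial offset numerically.

Run:
```python
from h import *
print("foot",at("side",314.5,254,37),"hole",at("side",313.7,267.5,16),"cap",at("side",317,194,93))
print(move_straight((*BR,28),vel=40,guard=12),get_eef_pos(),get_ft_force())
```

```text
foot [510.84121911 -28.62430248  37.        ] hole [509.11682888 -32.86261571  16.        ] cap [524.68395739  37.48380392  93.        ]
False [508.9861464  -33.53732083  28.20183516] [ 0.74772251 -0.36277011  0.56857765]
```

Run:
```python
from h import *
grip(34); pause(.3); print(get_finger_force()); move_straight((*BR,145),vel=150)
pick(PA); reach((*BL,145),down(167)); move_straight((*BL,62),vel=100); pause(.1); print(get_ft_force())
print(move_straight((*BL,28),vel=40,guard=12),get_eef_pos(),get_ft_force(),get_time_s())
```

```text
0.0
guard False
gap 20.17742627793098 58.683857917785645 [ 555.8 -144.4   32.8]
gap 19.98265561932622 [ 0.40039446 -0.50359664 -1.40049225]
[ 0.07757121 -0.43599107 -0.76304942]
False [539.06596456  95.07713083  28.17719156] [-0.43073341 -0.54266007 -0.93485899] 16.4167
```

Run:
```python
from h import *
import pickle
grip(34); pause(.3); print(get_finger_force()); move_straight((*BL,150),vel=150); grip(85)
reach((*C,200),down(167)); pause(.3); i=camera_info("wrist"); a=read_camera("wrist"); pickle.dump(i,open("i4.pkl","wb"))
cv2.imwrite("pics/w4.png",a[:,:,::-1]); cv2.imwrite("pics/w4c.png",cv2.resize(a[105:315,240:400,::-1],None,fx=2.8,fy=2.8))
print(get_time_s(),get_ft_force(),get_wrist_torque())
for an in range(60,300,20):
    print(an,[round(float(v)) for v in ik((*C,80),down(an))],end=';')
```

```text
0.0
19.3 [-0.25602629  0.18641113  0.24330678] [ 0.0005609  -0.01270807 -0.02998039]
60 [25, -7, -20, 0, -77, -145];80 [25, -7, -20, 0, -77, -125];100 [25, -7, -20, 0, -77, -105];120 [25, -7, -20, 0, -77, -85];140 [25, -7, -20, 0, -77, -65];160 [25, -7, -20, 0, -77, -45];180 [25, -7, -20, 0, -77, -25];200 [25, -7, -20, 0, -77, -5];220 [25, -7, -20, 0, -77, 15];240 [25, -7, -20, 0, -77, 35];260 [25, -7, -20, 0, -77, 55];280 [25, -7, -20, 0, -77, 75];
```

View pics/w4c.png

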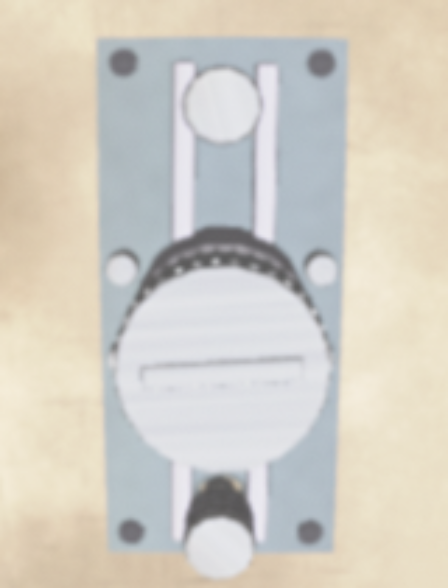

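Both pins look home: head centres are at crop (222,105) and (220,547), sitting between the prongs. I'll check the heights from the projections.

Run:
```python
from h import *
import pickle
i=pickle.load(open("i4.pkl","rb"))
for z in (53,58,65):
    print(z,at("wrist",240+222/2.8,105+105/2.8,z,i).round(1),at("wrist",240+220/2.8,105+547/2.8,z,i).round(1))
print("cap",at("wrist",240+222/2.8,105+366/2.8,93,i).round(1),"bar",at("wrist",240+141/2.8,105+377/2.8,93,i).round(1),at("wrist",240+303/2.8,105+367/2.8,93,i).round(1))
```

```text
53 [508.8 -32.3  53. ] [538.8  95.2  53. ]
58 [508.8 -32.3  58. ] [538.3  92.9  58. ]
65 [508.8 -32.4  65. ] [537.5  89.7  65. ]
cap [523.1  29.2  93. ] bar [543.3  27.5  93. ] [503.7  34.   93. ]
```

Run:
```python
from h import *
reach((*C,140),down(120)); print("g",move_straight((*C,62),vel=70,guard=10)); 
grip(30); pause(.2); print(get_finger_gap(),get_finger_force(),get_eef_pos(),get_ft_force(),get_time_s())
for k in range(1,6):
    move_straight((*C,62+0.15*k),down(120+5*k),vel=1.)
    print(120+5*k,np.round(get_ft_force(),1),np.round(get_wrist_torque(),2),round(get_finger_gap(),1),np.round(get_eef_pos(),1),round(get_time_s(),2),np.round(get_joints()[5],1))
cv2.imwrite("pics/s5.png",read_camera("scene")[150:300,230:430,::-1])
cv2.imwrite("pics/w5.png",read_camera("wrist")[:,:,::-1])
```

```text
g False
52.53882935577657 62.097651064395905 [523.83379111  31.21885373  62.70931388] [-3.90304245  3.7603668   4.58974138] 21.9667
125 [-3.1  2.8  4.7] [0.82 0.79 0.13] 53.2 [524.1  30.8  62.7] 22.22 -80.4
130 [-1.9  1.9  3.7] [0.67 0.43 0.13] 52.8 [524.3  30.6  62.9] 22.47 -75.5
135 [0.  0.9 5.8] [0.43 0.17 0.15] 53.2 [524.4  30.4  63.1] 22.72 -70.6
140 [-0.7  1.3  5.3] [ 0.3  -0.03  0.14] 52.8 [524.6  30.4  63.3] 22.97 -65.6
145 [1.3 0.3 4.8] [ 0.3  -0.05  0.12] 53.1 [524.6  30.4  63.6] 23.22 -60.6
```

Run:
```python
from h import *
for k in range(6,20):
    move_straight((*C,min(62+0.15*k,64)),down(120+5*k),vel=1.)
    print(120+5*k,np.round(get_ft_force(),1),np.round(get_wrist_torque(),2),round(get_finger_gap(),1),np.round(get_eef_pos(),1),round(get_time_s(),2))
cv2.imwrite("pics/s6.png",cv2.resize(read_camera("side")[150:290,240:400,::-1],None,fx=4,fy=4))
```

```text
150 [0.  0.4 6.3] [ 0.19 -0.11  0.13] 53.0 [524.7  30.4  63.8] 23.57
155 [0.4 1.6 5.8] [ 0.29 -0.14  0.11] 53.1 [524.7  30.4  63.9] 23.82
160 [ 1.2 -0.3  6.2] [ 0.23 -0.2   0.16] 53.0 [524.8  30.4  64.2] 24.07
165 [1.5 0.8 5.5] [ 0.21 -0.22  0.11] 53.1 [524.9  30.4  64.4] 24.32
170 [-0.4  0.4  5.9] [ 0.25 -0.14  0.15] 52.5 [524.9  30.4  64.6] 24.57
175 [1.  0.2 5.7] [ 0.21 -0.23  0.11] 53.1 [525.   30.4  64.9] 24.82
180 [1.6 1.8 6.3] [ 0.28 -0.09  0.09] 52.9 [525.   30.4  65.2] 25.07
185 [0.4 1.5 8.1] [ 0.28 -0.02  0.07] 52.8 [525.1  30.5  65.5] 25.32
190 [-1.4  0.8  9.2] [0.34 0.21 0.09] 53.0 [525.2  30.5  66. ] 25.57
195 [-0.3  2.1  9.1] [0.37 0.19 0.04] 52.8 [525.3  30.4  66. ] 25.82
200 [-0.1  1.   9.8] [0.39 0.16 0.04] 53.0 [525.3  30.5  66.1] 26.07
205 [-0.4  0.6 10.4] [0.34 0.16 0.04] 52.9 [525.3  30.5  66.1] 26.32
210 [0.2 0.6 9.2] [0.3  0.18 0.07] 52.8 [525.3  30.5  66.1] 26.57
215 [0.2 0.7 9.6] [ 0.3   0.19 -0.01] 53.0 [525.3  30.5  66.1] 26.82
```

View pics/s6.png

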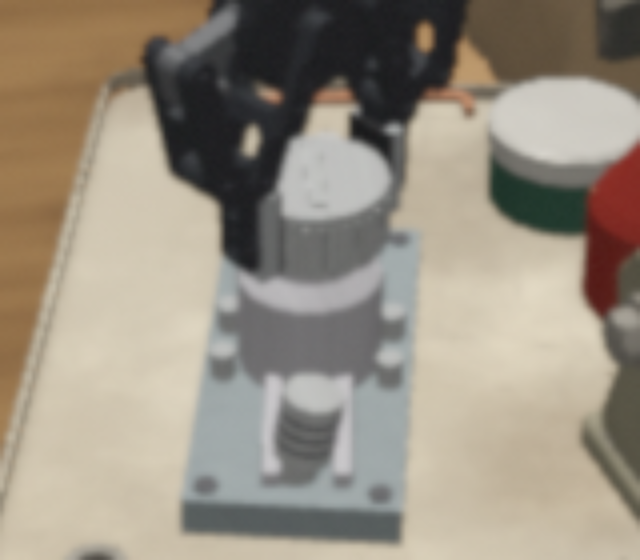

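The cap's bar now runs along image (320,150)–(320,205), about 90° from the start. The jar is still aligned, the pins are home, and the turning torque has dropped to zero, so the thread has let go. Lifting.

Run:
```python
from h import *
p=get_eef_pos()
for z in (67,69,72):
    move_straight((*C,z),vel=10); print(z,np.round(get_ft_force(),1),np.round(get_eef_pos(),1),get_finger_gap())
    if get_ft_force()[2]<-5: break
else:
    move_straight((*C,103),vel=30); pause(.5)
print(np.round(get_ft_force(),1),np.round(get_eef_pos(),1),get_finger_gap(),get_finger_force(),get_time_s())
s=read_camera("side")[130:290,240:400,::-1];cv2.imwrite("pics/s7.png",cv2.resize(s,None,fx=3.5,fy=3.5))
```

```text
67 [-0.1 -0.2  1.1] [523.4  30.3  66.3] 53.05780288768749
69 [ 0.6 -0.1 -0.9] [523.7  30.5  68.8] 53.15115909952752
72 [ 1.   0.6 -2.1] [523.9  30.5  72.1] 53.079769772541745
[-0.4 -0.4 -1.6] [523.9  30.5 103. ] 52.39454543939111 62.91018068790436 29.8
```

View pics/s7.png

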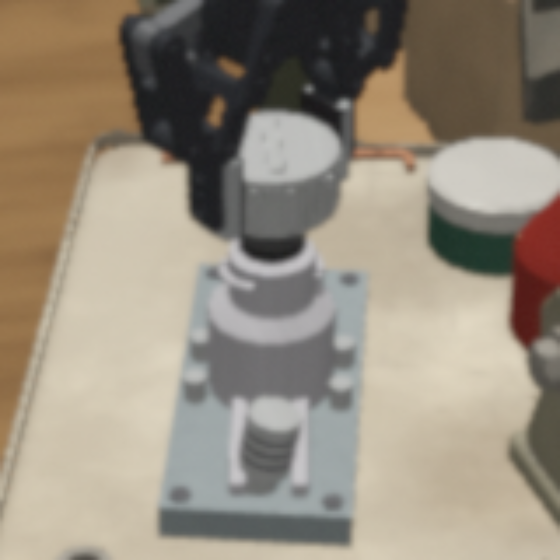

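The cap is off, level and held about 23 mm above the jar's mouth. The wrist reads only the cap's weight, and the jar and pins have not moved.

```bash
python3 -c "
from rig import *
print(finish_job())"
```

```text
the job is handed in; nothing more can be done
None
```

The job is handed in: both pins are home in the holder, and the unscrewed cap is held level about 23 mm above the jar's mouth; the judge's verdict was not shown.

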